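# Fit a fresh-cast knob to a gas cooker's D-shaft and hold it pressed

### The job

The donated camping cooker has lost its knob: lift the new black knob out of its mould cavity, turn it so that the flat in its bore matches the flat on the cooker's brass D-shaft, and push it fully home on the shaft. Then keep gripping the knob and pressing it right down against the valve's spring: finish in that state, still holding and pressing, and do not let go. Leave the orange ring, the tape roll, the jar and the screwdriver where they are.

Things in the scene. Friction and masses are not known exactly. Their poses are not given: they have to be found in the camera images.
- knob: Black cast cooker knob, about 45 g, loose, bore-down in either mould cavity. Round skirt 40 mm wide, 0 to 20 mm above its origin; above it an upright grip bar 38 mm long (x), 14 mm thick (y), from 20 to 46 mm: grip the bar, fingers above the skirt. Origin: centre of the underside; z up along the bore, x along the bar towards the end with the white pointer line.
- knob_pointer (a point): End of the knob's white pointer line: top edge of the grip bar at its +x end, 19 mm along x and 46 mm up from the knob's origin. The knob's blind bore opens in the underside, 16 mm deep, D-shaped: 15.4 mm in diameter, cut by a flat 2.9 mm from the axis on this +x (pointer) side.
- mould: Open aluminium mould block, fixed, 100 mm (x) by 190 mm (y) by 34 mm high, origin at the centre of its underside. Two round cavities, 43 mm wide and 14 mm deep (floors 20 mm above the bench), 45 mm either side of the origin along y. One holds the knob (x axes parallel, not stuck), the other an orange ring.
- cooker: Green single-burner camping cooker, fixed, 240 mm (x) by 220 mm (y), flat top 70 mm above the bench; origin at the centre of its underside. Burner and pan support, up to 98 mm above the bench, are centred 30 mm from the origin along +x and reach 81 mm out from there. The bare brass valve shaft stands on the top 88 mm from the origin along -x.
- stem: The cooker's upright brass D-shaft. Origin: centre of its top end, 26 mm above the cooker's top when not pressed; z up. 14 mm in diameter, with a flat 2.2 mm from the axis on its +x side; top 1 mm tapered; the flat is painted red and a red mark on top points to it. Turns only stiffly (0.08 N m). Knob home: knob origin 16 mm below this point, x axes alike; play 0.7 mm all round, about 6 degrees.
- valve (a joint): How far the brass shaft is pressed down, in m: 0 up, 0.006 right down at its stop. Spring: about 4 N to start it moving, about 9 N right down; it springs back when released.
- bezel: Orange cast ring, 40 mm outside diameter, 23 mm hole, 10 mm thick, lying in the other mould cavity. Leave it. Origin: centre of its underside.
- tape: Roll of brown packing tape, 90 mm in diameter, 45 mm high, lying flat on the bench. Leave it. Origin: centre of its underside.
- jar: Closed glass jar with a red cap, 66 mm in diameter, 90 mm high, on the bench. Leave it. Origin: centre of its underside.
- screwdriver: Yellow-handled screwdriver, 160 mm long, lying on the bench along its x axis, handle to -x. Leave it. Origin: mid-length, on its underside.
Things that resemble listed ones, but are neither listed nor needed, are in the scene too. Several things have the shape of the knob; the one meant has the colours described above.

How it is judged:
On the way, in this order (a step that is already met when the one before it is completed fails the run):
1. the knob is lifted clear of its mould cavity in the gripper (z of knob in the frame of mould above 0.045 m and contact force between knob and mould below 0.1 N and contact force between knob and the fingers above 1 N), for 0.2 s.
2. the knob is fully home on the D-shaft, flat to flat (z of knob in the frame of stem below -0.0135 m and horizontal distance between knob and stem below 0.003 m and angle between knob's own z axis and vertical below 0.12 rad and angle between the x axis of knob and the x axis of stem, either way round below 0.2 rad and x of knob_pointer in the frame of stem above 0.01 m), for 0.2 s.
At the end, for the whole second after the job is handed in: Knob home on the shaft (underside 13.5 mm or more below its top, axes within 3 mm, tilt under 0.12 rad, flat to flat within 0.2 rad, pointer on the flat's side), still held (over 2 N from the fingers) and pressed: valve more than 4 of 6 mm down, over 4 N between knob and shaft (all of step 2 and value of joint valve above 0.004 m and contact force between knob and stem above 4 N and contact force between knob and the fingers above 2 N); the arm keeps its last pose, push and grip.
It fails at once if the orange ring is disturbed (moved more than 30 mm) (distance of bezel from where it was at the start of the episode above 0.03 m).
It fails at once if the tape roll is disturbed (moved more than 30 mm) (distance of tape from where it was at the start of the episode above 0.03 m).
It fails at once if the jar is disturbed (moved more than 30 mm) (distance of jar from where it was at the start of the episode above 0.03 m).
It fails at once if the screwdriver is disturbed (moved more than 30 mm) (distance of screwdriver from where it was at the start of the episode above 0.03 m).
It also fails if it takes over 40 s, if anything falls off the work surface, if the arm or the gripper's body presses on something with over 40 N, if the wrist force passes 120 N, or if a joint passes its speed limit or range.

### The arm

A 6-joint arm with a two-finger parallel gripper is mounted at the origin on the work surface. World frame = base frame: x ahead of the robot, y to its left, z up, the work surface at z = 0. Lengths are in m, angles in rad, forces in N, time in s.
With the tool pointing down it reaches from about 0.4 to 0.825 m from the base axis. Payload 7 kg.
Tool frame: the origin (TCP) lies at the very end of the fingers, on their centre line; the grasp point (between the pads) lies 19 mm behind it (grasp_offset is the distance from the TCP to the grasp point, in m); z points along the fingers, y is the line along which they close (so a half turn about z gives the same grasp; the last joint's range is limited). The gripper opens to 88 mm and grips with 3 to 60 N. Pads are 19 mm wide; open, the fingers measure 130 mm over their backs; the gripper's body (78 mm by 193 mm) begins 47 mm behind the grasp point.
Start: joints at [1.562, 0.359, 0.012, 0, -1.224, -0.288], TCP at [0.197, 0.645, 0.227] pointing down, gripper open.
Joint ranges: [-3.07, 3.07], [-1.43, 2.12], [-1.02, 1.25], [-3.03, 1.67], [-3.05, -0], [-3.03, 3.03]. Speed limits (rad/s): [2.39, 2.39, 3.01, 3.14, 3.14, 3.14].

### API

Orientations are given as a unit quaternion [w, x, y, z].
In Python, from plant import * gives the robot as it stands.
- The arm moves only by the tool apply_moves, never from a script. Its argument "deltas" is a list of rows, each a list of 3 entries, a list of its own where there are three numbers: the shift along the tool's x, y, z each as a share of 0.15 m, from -1 to 1, then the turn, a rotation vector about the tool's x, y, z each as a share of 180 degrees, from -1 to 1, then the finger opening in mm, from 0 to 87.6. In form: [[[x, y, z], [rx, ry, rz], hand], ...]. A call has 1 to 20 rows; each row shifts and turns the commanded pose from where the row before left it, along the tool's axes as they then stand; what a row does not reach is not made up. A row lasts 1/10 s, in which the tool goes at most 50 mm and 8.59 degrees, less where a joint would pass 70% of its speed; a pose out of reach is approached as far as the arm can. A call with a number of a shift or a turn outside -1 to 1 is refused whole. A call with a gripper value outside its range is refused whole. The fingers move at their own pace and stop on an object; the grip force is fixed at half the most. Time passes only in rows, so rows that do not move let the fingers close. It gives the time, the measured TCP pose, the force, the opening and the grip force at its end, in the units of the state.
- read_state(): the state, without advancing time (a new reading comes with each control period).
- snapshot(name): name is "side" or "top" or "wrist"; returns the picture (420x560x3 uint8, red, green, blue); there is no depth.
- calibration(name): a dict with "intrinsics" (3x3 intrinsics, pixels), "R" (3x3) and "t" (3): a world point X has camera coordinates R X + t. Camera axes: x right, y down, z forward; pixel columns grow to the right and rows downward; lengths in m; the calibration is good to about 2 mm. A picture is of the moment at which its call begins: read the wrist's pose just before it. calibration takes no time and is no camera call; for the wrist camera it gives the pose at the moment of the call.
- hand_in(): hands the job in; it is judged then, once.
The state is a dict: "time_s": time; "q": joint angles; "joint_vel": joint speeds; "tau": joint torques, N m; "tcp_pos": TCP position; "ee_rot": TCP orientation; "force": force on the tool from outside, world axes, zero at the start; "torque": the same for the moment, N m; "grip_width": finger opening in m; "grasp_force": force on a finger pad.
Only numpy, scipy, OpenCV 4.12 (cv2) and the standard library are available. Lean on these libraries where they do the work, as an engineer would, in place of code of your own. Each camera call takes 0.05 s, during which the arm holds its last target. There are 200 camera calls.

## Working session

There is one attempt and no reset: what is moved stays moved. The work goes in short steps, Python scripts to look and compute and a tool call to move; the robot and the scene stay as the last step left them, time stands still between calls to the robot, and variables do not carry over. Pictures are saved under pics/ and viewed, at most 10 in all, crops included, and the job is handed in when it is done.

Besides the shell and the picture viewer there is one more tool, called after ">>>" by a JSON object that holds its "fn" and its "kwargs", one argument or row to a line. apply_moves: Moves the arm, as the interface text tells. Its arguments: {"type":"object","properties":{"deltas":{"type":"array","items":{"type":"array"}}},"required":["deltas"]}

```bash
mkdir -p pics
cat > h.py <<'E'
from plant import *
import numpy as np, cv2
def save(n,img): cv2.imwrite('pics/'+n+'.png',cv2.cvtColor(img,cv2.COLOR_RGB2BGR))
def ray(c,u,v,z):
    K,R,t=[np.array(c[k]) for k in('intrinsics','R','t')]
    d=R.T@np.linalg.inv(K)@[u,v,1]; o=-R.T@t
    return o+d*(z-o[2])/d[2]
def proj(c,X):
    p=np.array(c['intrinsics'])@(np.array(c['R'])@np.array(X)+np.array(c['t'])); return p[:2]/p[2]
E
python3 - <<'E'
from h import *
for n in('top','side'):
    i=snapshot(n); save(n,i)
    np.savez('pics/'+n+'.npz',i=i,**calibration(n)); c=calibration(n); print(n,-np.array(c['R']).T@np.array(c['t']))
s=read_state();print(s)
E
```

```text
top [0.43507671 0.05332986 0.89370329]
side [0.38055299 0.50569511 0.67868506]
{'time_s': 0.1, 'q': array([ 1.56213835e+00,  3.59309206e-01,  1.11776483e-02, -3.07368411e-04,
       -1.22407889e+00, -2.88101687e-01]), 'joint_vel': array([-0.00069923, -0.00236077,  0.00146783,  0.00131417, -0.00160368,
       -0.00083332]), 'tau': array([-3.33670185e-03, -5.84165311e+01,  2.93753082e+01,  7.01569766e+00,
        1.01664191e-02, -5.20884669e-05]), 'tcp_pos': array([0.1972832 , 0.64509006, 0.22573232]), 'ee_rot': array([ 7.20296453e-04,  9.89003901e-01, -1.47887672e-01, -4.46228317e-05]), 'force': array([-0.44514349,  0.3484013 , -0.27137439]), 'torque': array([0.05303854, 0.01374777, 0.00877519]), 'grasp_force': 0.0, 'grip_width': 0.08748585266591093}
```

View pics/top.png

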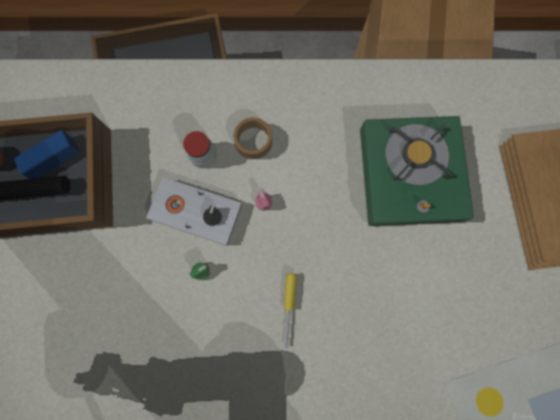

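View pics/side.png

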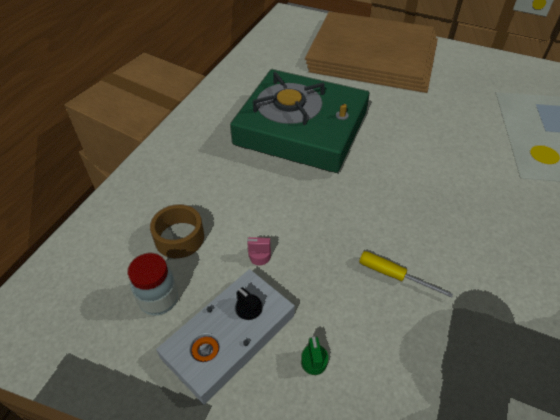

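Candidates in the top view are the black knob in the mould (212,215), a pink one (263,200) and a green one (200,270). Only the black one fits, being black and in a cavity. The stem is at about (425,206) on the cooker. I'll confirm in one enlarged crop.

Run:
```python
from h import *
def crop(i,u,v,r=25): return cv2.resize(i[v-r:v+r,u-r:u+r],(300,300),interpolation=cv2.INTER_CUBIC)
t=dict(np.load('pics/top.npz'));s=dict(np.load('pics/side.npz'))
T=t['i'];S=s['i']
save('crop',np.vstack([np.hstack([crop(T,212,213),crop(T,425,206,15)]),np.hstack([crop(S,248,302),crop(S,343,112,15)])]))
hsv=cv2.cvtColor(T,cv2.COLOR_RGB2HSV)
# cooker
m=cv2.inRange(hsv,(60,90,20),(90,255,255));m[:, :340]=0
m=cv2.morphologyEx(m,cv2.MORPH_CLOSE,np.ones((9,9)))
cs=max(cv2.findContours(m,0,2)[0],key=cv2.contourArea);print('cooker',cv2.minAreaRect(cs),cv2.boxPoints(cv2.minAreaRect(cs)))
# mould
m=cv2.inRange(hsv,(100,10,110),(135,70,255));m[:,:140]=0;m[:,250:]=0;m[:170]=0;m[255:]=0
m=cv2.morphologyEx(m,cv2.MORPH_CLOSE,np.ones((5,5)))
cs=max(cv2.findContours(m,0,2)[0],key=cv2.contourArea);r=cv2.minAreaRect(cs);print('mould',r)
for p in cv2.boxPoints(r):print(p,ray(t,*p,.034))
m=cv2.inRange(hsv,(5,150,100),(15,255,255));m[:,:150]=0;m[:,190:]=0;m[:190]=0;m[215:]=0
M=cv2.moments(m,True)
if M['m00']:print('bezel',ray(t,M['m10']/M['m00'],M['m01']/M['m00'],.03))
print('knob~',ray(t,212,216,.05),'stem~',ray(t,425,206,.096), ray(s,343,106,.096))
```

```text
cooker ((418.4176940917969, 169.8541259765625), (101.92267608642578, 100.9239273071289), 87.1375961303711) [[365.4738  121.47632]
 [466.27182 116.43643]
 [471.3616  218.23193]
 [370.56357 223.27182]]
mould ((193.5, 210.0), (85.06526184082031, 44.588111877441406), 18.43494987487793)
[146.1 217.7] [0.57258345 0.34746455 0.034     ]
[160.20001 175.40001] [0.6706393  0.32113177 0.034     ]
[240.9 202.3] [0.60747911 0.13529644 0.034     ]
[226.79999 244.59999] [0.51190446 0.165054   0.034     ]
bezel [0.60459686 0.28723559 0.03      ]
knob~ [0.57356541 0.19700777 0.05      ] stem~ [ 0.58649035 -0.25684511  0.096     ] [ 0.58984283 -0.26023965  0.096     ]
```

View pics/crop.png

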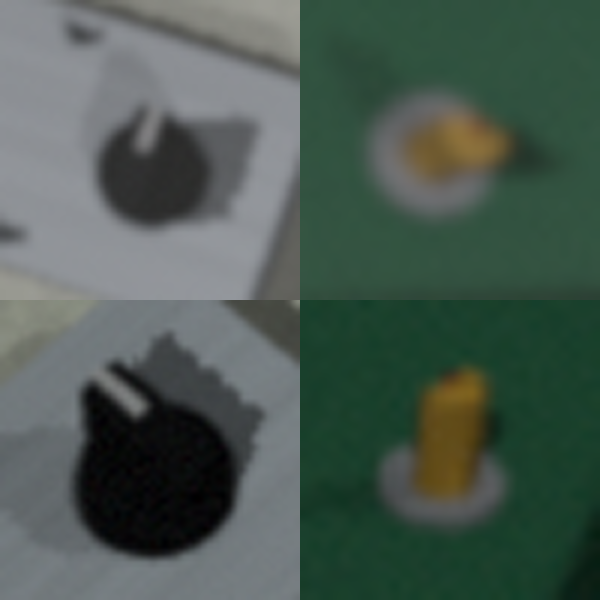

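The black knob in the mould is confirmed by its black bar and white pointer at about (213,209), and the pointer lies along mould +x (yaw about -17°). The stem's red mark points roughly up in the image. I'll go above the knob now.

>>> {"fn": "apply_moves", "kwargs": {
  "deltas": [
    [[0.27,0.175,0],[0,0,0],87],
    [[0.27,0.175,0],[0,0,0],87],
    [[0.27,0.175,0],[0,0,0],87],
    [[0.27,0.175,0],[0,0,0],87],
    [[0.27,0.175,0],[0,0,0],87],
    [[0.27,0.175,0],[0,0,0],87],
    [[0.27,0.175,0],[0,0,0],87],
    [[0.27,0.175,0],[0,0,0],87],
    [[0.27,0.175,0],[0,0,0],87],
    [[0.27,0.175,0],[0,0,0],87],
    [[0.27,0.175,0],[0,0,0],87],
    [[0.27,0.175,0.1],[0,0,0],87],
    [[0,0,0],[0,0,0],87]
  ]
}}

```text
time_s: 1.4
tcp_pos: [0.5711, 0.1978, 0.2091]
ee_rot: [0.001, 0.989, -0.151, -0.002]
force: [-0.6, -0.0, -1.4]
grip_width: 0.087
grasp_force: 0.0
```

Run:
```python
from h import *
s=read_state();print(s['tcp_pos'],s['ee_rot'],s['q'],s['time_s'])
c=calibration('wrist');i=snapshot('wrist');save('w1',i);np.savez('pics/w1.npz',i=i,**c)
print(-np.array(c['R']).T@c['t'],proj(c,[.57,.197,.066]))
```

```text
[0.57105864 0.19781426 0.20905872] [ 0.00144537  0.98860705 -0.15050484 -0.00152081] [ 6.56282823e-01  2.57820828e-01 -1.72464210e-01 -2.18303352e-04
 -1.14470275e+00  6.12445650e-01] 1.4
[0.6374904  0.17766473 0.36759588] [272.49386692 200.38395429]
```

View pics/w1.png

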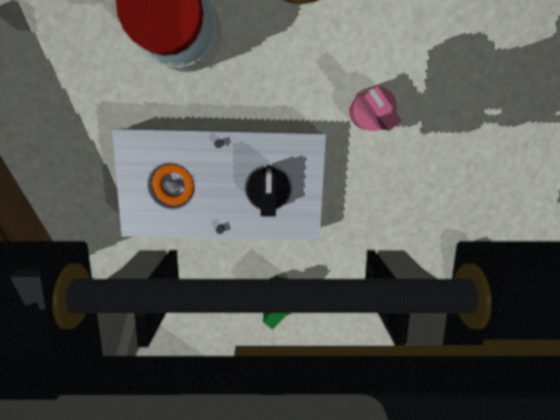

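The wrist view shows the mould with corners at about (113,130) and (325,135), the knob's bar from (268,168) to (268,215), and its white line pointing up in the image. Next I'll measure it.

Run:
```python
from h import *
d=dict(np.load('pics/w1.npz'));i=d['i']
hsv=cv2.cvtColor(i,cv2.COLOR_RGB2HSV)
sub=np.zeros(i.shape[:2],np.uint8);sub[155:225,240:300]=255
dk=((hsv[...,2]<55)*255).astype(np.uint8)&sub
ys,xs=np.nonzero(dk);print('dark box',xs.min(),xs.max(),ys.min(),ys.max())
low=ys>210;print('bar bottom x',xs[low].min(),xs[low].max(),ray(d,xs[low].mean(),ys.max()+.5,.066))
n,l,st,ce=cv2.connectedComponentsWithStats(((hsv[...,2]>140)*255).astype(np.uint8)[160:200,255:282])
print(st,ce)
for k in range(185,218,4):
  r=xs[ys==k];print(k,r.min(),r.max())
w=cv2.inRange(i,(150,150,150),(255,255,255));w[:166]=0;w[198:]=0;w[:,:262]=0;w[:,276:]=0
y,x=np.nonzero(w);print('white',x.min(),x.max(),y.min(),y.max())
a=ray(d,x[y<y.min()+3].mean(),y.min(),.066);b=ray(d,x[y>y.max()-3].mean(),y.max(),.066);print(a,b,np.degrees(np.arctan2(*(a-b)[[1,0]])))
c=cv2.inRange(hsv,(100,10,120),(130,90,255));c[:,:90]=0;c[:115]=0;c[250:]=0;c[:,345:]=0
c=cv2.morphologyEx(c,cv2.MORPH_OPEN,np.ones((7,7)))
cs=max(cv2.findContours(c,0,2)[0],key=cv2.contourArea);r=cv2.minAreaRect(cs)
P=np.array([ray(d,*p,.034) for p in cv2.boxPoints(r)]);print(r,P,[np.linalg.norm(P[k]-P[k-1]) for k in range(4)])
# skirt circle at z=.040
print('skirt c',ray(d,(xs[ys==191].min()+xs[ys==191].max())/2,189,.040))
```

```text
dark box 246 290 166 215
bar bottom x 261 274 [0.55855087 0.20491747 0.066     ]
[[  0   0  27  40 933]
 [  0   0  25   5  81]
 [ 12  15   4  17  66]] [[13.25937835 20.82851018]
 [ 9.64197531  1.34567901]
 [13.45454545 23.        ]]
185 247 290
189 246 290
193 247 290
197 249 288
201 251 286
205 256 280
209 261 275
213 261 274Traceback (most recent call last):
  File "<stdin>", line 11, in <module>
    return umr_minimum(a, axis, None, out, keepdims, initial, where)
ValueError: zero-size array to reduction operation minimum which has no identity
```

Run:
```python
from h import *
d=dict(np.load('pics/w1.npz'));i=d['i']
hsv=cv2.cvtColor(i,cv2.COLOR_RGB2HSV)
n=(hsv[160:200,255:282,2]>140);l=cv2.connectedComponents(n.astype(np.uint8))[1]==2
y,x=np.nonzero(l);y+=160;x+=255
a=ray(d,x[y<y.min()+4].mean(),y.min()-.5,.066);b=ray(d,x[y>y.max()-4].mean(),y.max()+.5,.066)
print(x[y<y.min()+4].mean(),x[y>y.max()-4].mean(),y.min(),y.max(),'pointer',a,b,np.degrees(np.arctan2(*(a-b)[[1,0]])))
for v in(166,175):print('row',v,ray(d,268.2,v,.066))
e=ray(d,267.5,215.5,.066);print('bar axis',np.degrees(np.arctan2(*(a-e)[[1,0]])),np.linalg.norm(a-e),(a+e)/2)
print('skirt',ray(d,268.4,188,.040), ray(d,246,189,.04)-ray(d,290.5,189,.04))
c=cv2.inRange(hsv,(100,10,120),(130,90,255));c[:,:90]=0;c[:115]=0;c[250:]=0;c[:,345:]=0
c=cv2.morphologyEx(c,cv2.MORPH_OPEN,np.ones((7,7)))
cs=max(cv2.findContours(c,0,2)[0],key=cv2.contourArea);r=cv2.minAreaRect(cs)
P=np.array([ray(d,*p,.034) for p in cv2.boxPoints(r)]);print(r,P,[np.linalg.norm(P[k]-P[k-1]) for k in range(4)])
```

```text
268.4 268.4 175 191 pointer [0.59210967 0.19367217 0.066     ] [0.5783591  0.19800432 0.066     ] -17.48717399820987
row 166 [0.5989095  0.19170323 0.066     ]
row 175 [0.59175975 0.19395689 0.066     ]
bar axis -18.735754228522843 0.03539557309817707 [0.57534969 0.19935677 0.066     ]
skirt [0.57636659 0.19877949 0.04      ] [0.01214421 0.03877079 0.        ]
((218.21009826660156, 184.21151733398438), (212.1505126953125, 106.68327331542969), 0.9290392398834229) [[0.57579804 0.35730694 0.034     ]
 [0.66738213 0.31513672 0.034     ]
 [0.60811509 0.1356524  0.034     ]
 [0.51137692 0.16361896 0.034     ]] [np.float64(0.2041203356242999), np.float64(0.10082645231308782), np.float64(0.18901641045117057), np.float64(0.10069956494262182)]
```

>>> {"fn": "apply_moves", "kwargs": {
  "deltas": [
    [[0.03,-0.016,0],[0,0,0],50],
    [[0,0,0.33],[0,0,0],50],
    [[0,0,0.33],[0,0,0],50],
    [[0,0,0.33],[0,0,0],50],
    [[0,0,0.08],[0,0,0],50],
    [[0,0,0.03],[0,0,0],50],
    [[0,0,0],[0,0,0],50],
    [[0,0,0],[0,0,0],50]
  ]
}}

```text
time_s: 2.25
tcp_pos: [0.5762, 0.2049, 0.0493]
ee_rot: [-0.001, 0.989, -0.147, 0.002]
force: [-0.2, -0.4, 0.2]
grip_width: 0.05
grasp_force: 0.0
```

>>> {"fn": "apply_moves", "kwargs": {
  "deltas": [
    [[0,0,0],[0,0,0],0],
    [[0,0,0],[0,0,0],0],
    [[0,0,0],[0,0,0],0],
    [[0,0,0],[0,0,0],0],
    [[0,0,0],[0,0,0],0],
    [[0,0,0],[0,0,0],0],
    [[0,0,0],[0,0,0],0]
  ]
}}

```text
time_s: 2.95
tcp_pos: [0.574, 0.2017, 0.0468]
ee_rot: [0.001, 0.989, -0.148, -0.001]
force: [-0.1, -7.0, 4.9]
grip_width: 0.0135
grasp_force: 30.0
```

>>> {"fn": "apply_moves", "kwargs": {
  "deltas": [
    [[0,0,-0.1],[0,0,0],0],
    [[0,0,-0.25],[0,0,0],0],
    [[0,0,-0.25],[0,0,0],0],
    [[0,0,-0.25],[0,0,0],0],
    [[0,0,-0.25],[0,0,0],0],
    [[0,0,-0.25],[0,0,0],0],
    [[0,0,0],[0,0,0],0],
    [[0,0,0],[0,0,0],0]
  ]
}}

```text
time_s: 3.75
tcp_pos: [0.5748, 0.2037, 0.25]
ee_rot: [-0.001, 0.989, -0.148, 0.001]
force: [-0.4, -1.0, -0.7]
grip_width: 0.0137
grasp_force: 30.0
```

>>> {"fn": "apply_moves", "kwargs": {
  "deltas": [
    [[0.036,0.145,0],[0,0,0],0],
    [[0.072,0.29,0],[0,0,0],0],
    [[0.072,0.29,0],[0,0,0],0],
    [[0.072,0.29,0],[0,0,0],0],
    [[0.072,0.29,0],[0,0,0],0],
    [[0.072,0.29,0],[0,0,0],0],
    [[0.072,0.29,0],[0,0,0],0],
    [[0.072,0.29,0],[0,0,0],0],
    [[0.072,0.29,0],[0,0,0],0],
    [[0.072,0.29,0],[0,0,0],0],
    [[0.036,0.145,0],[0,0,0],0],
    [[0,0,0],[0,0,0],0],
    [[0,0,0],[0,0,0],0],
    [[0,0,0],[0,0,0],0]
  ]
}}

```text
time_s: 5.15
tcp_pos: [0.5502, -0.2437, 0.2484]
ee_rot: [-0.0, 0.989, -0.148, -0.001]
force: [0.9, -0.5, -1.1]
grip_width: 0.0134
grasp_force: 30.0
```

Run:
```python
from h import *
s=read_state();print(s['tcp_pos'],s['ee_rot'],s['q'],s['time_s'])
c=calibration('wrist');i=snapshot('wrist');np.savez('pics/w2.npz',i=i,**c)
print(proj(c,[.588,-.258,.096]))
u,v=proj(c,[.588,-.258,.09]).astype(int);u=np.clip(u,30,530);v=np.clip(v,30,390)
save('w2',np.hstack([i[:,:],cv2.resize(i[v-24:v+24,u-24:u+24],(240,420),interpolation=cv2.INTER_CUBIC)]))
c=calibration('side');i=snapshot('side');np.savez('pics/s2.npz',i=i,**c);print('knob in side',proj(c,s['tcp_pos']))
```

```text
[ 0.55023966 -0.24370427  0.24836305] [-8.24370081e-05  9.89017924e-01 -1.47793772e-01 -7.35323255e-04] [-9.27295464e-02  2.26936232e-01 -1.22046419e-01 -2.62019994e-04
 -1.22327290e+00  1.36694086e+00] 5.15
[274.84972592 150.56305605]
knob in side [370.08713211  44.97738821]
```

View pics/w2.png

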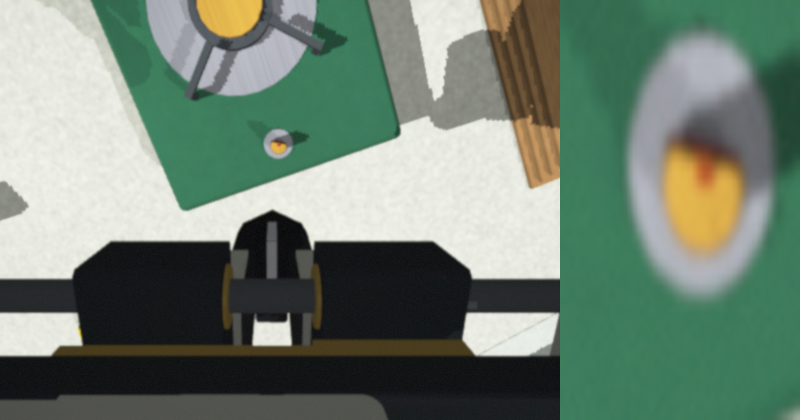

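The wrist view shows the held knob with its white line at about (272,225) pointing up, and the stem at (278,145) with its red mark also pointing up in the image. I'll go lower and closer for a better angle, and measure the knob in the hand.

>>> {"fn": "apply_moves", "kwargs": {
  "deltas": [
    [[0,0,0.2],[0,0,0],0],
    [[0,0,0.2],[0,0,0],0],
    [[0,0,0.16],[0,0,0],0],
    [[0,0,0],[0,0,0],0],
    [[0,0,0],[0,0,0],0],
    [[0,0,0],[0,0,0],0]
  ]
}}

```text
time_s: 5.85
tcp_pos: [0.5519, -0.244, 0.167]
ee_rot: [0.0, 0.989, -0.147, 0.001]
force: [0.5, -0.6, -0.1]
grip_width: 0.014
grasp_force: 30.0
```

Run:
```python
from h import *
s=read_state();print(s['tcp_pos'],s['ee_rot'],s['time_s'])
c=calibration('wrist');i=np.mean([snapshot('wrist') for _ in range(4)],0).astype(np.uint8);np.savez('pics/w3.npz',i=i,**c)
print(proj(c,[.588,-.258,.096]),'knob ptr expected',)
from scipy.spatial.transform import Rotation as Ro
q=s['ee_rot'];R=Ro.from_quat(np.r_[q[1:],q[0]]).as_matrix()
print(proj(c,s['tcp_pos']+R@[.019,0,-.019]))
hsv=cv2.cvtColor(i,cv2.COLOR_RGB2HSV)
u,v=proj(c,[.588,-.258,.09]).astype(int);v=max(v,24)
save('w3',np.hstack([cv2.resize(i[v-24:v+24,u-24:u+24],(400,400),interpolation=cv2.INTER_CUBIC),cv2.resize(i[200:280,232:312],(400,400),interpolation=cv2.INTER_CUBIC)]));print(u,v)
```

```text
[ 0.55194587 -0.24399299  0.16703618] [ 2.04123581e-04  9.89084877e-01 -1.47341220e-01  1.27652916e-03] 5.85
[276.30386746 165.91974828] knob ptr expected
[271.77166824 243.41353399]
276 164
```

View pics/w3.png

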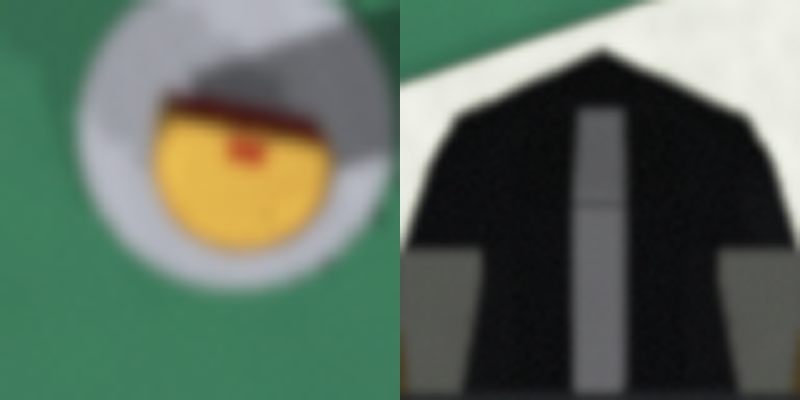

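Run:
```python
from h import *
from scipy.optimize import least_squares
from scipy.spatial.transform import Rotation as Ro
d=dict(np.load('pics/w3.npz'));i=d['i']
p=np.array([.55195,-.24399,.16704]);q=[.989085,-.14734,.00128,.0002];R=Ro.from_quat(q).as_matrix()
u0,v0=276-24,164-24
big=cv2.resize(i[v0:v0+48,u0:u0+48],None,fx=8,fy=8,interpolation=cv2.INTER_CUBIC)
hsv=cv2.cvtColor(big,cv2.COLOR_RGB2HSV)
m=cv2.inRange(hsv,(0,110,140),(35,255,255))
c=max(cv2.findContours(m,0,cv2.CHAIN_APPROX_NONE)[0],key=cv2.contourArea);c=cv2.convexHull(c)[:,0] if 0 else c[:,0]
W=np.array([ray(d,(x+.5)/8-.5+u0,(y+.5)/8-.5+v0,.096) for x,y in c])
T=(W-p)@R   # tool coords
# flat: points in upper (tool +x) part, mid columns
y0,y1=T[:,1].min(),T[:,1].max();mid=(y0+y1)/2
xm=np.median(T[:,0]);f=(T[:,0]>(T[:,0].min()+T[:,0].max())/2)&(abs(T[:,1]-mid)<.005)
k=np.polyfit(T[f,1],T[f,0],1);print('flat slope deg',np.degrees(np.arctan(k[0])),'n',f.sum())
dist=T[:,0]-np.polyval(k,T[:,1])
g=dist<-.002
s=least_squares(lambda a:np.hypot(T[g,0]-a[0],T[g,1]-a[1])-a[2],[xm,mid,.007]);cx,cy,r=s.x
print('circle tool',cx,cy,r,'flat dist',(np.polyval(k,cy)-cx)*np.cos(np.arctan(k[0])))
print('stem world',p+R@[cx,cy,0])
# red mark
mr=cv2.inRange(hsv,(0,170,140),(9,255,255));y,x=np.nonzero(mr);
w=(ray(d,(x.mean()+.5)/8-.5+u0,(y.mean()+.5)/8-.5+v0,.096)-p)@R;print('red dir deg (tool)',np.degrees(np.arctan2(w[1]-cy,w[0]-cx)),len(x),w)
a=(ray(d,272.2,240.6,p[2]+.019)-p)@R;b=(ray(d,272.0,275,p[2]+.019)-p)@R;print('pointer tool',a,b)
```

```text
flat slope deg -10.981501789692155 n 128
circle tool 0.042917895452114864 0.005636215123833335 0.006584374415303282 flat dist 0.0020751799650321535
stem world [ 0.59136158 -0.26189048  0.1671513 ]
red dir deg (tool) 25.046698699768086 122 [0.04360841 0.00595889 0.07115334]
pointer tool [ 0.02018331  0.00017798 -0.01894777] [ 5.12847371e-03  8.81111635e-05 -1.89867743e-02]
```

Flat is turned +11° about tool z. Stem is at tool (42.9, 5.6) mm and the knob centre at about (1.3, 0.2) mm. The fitted flat distance of 2.1 mm and radius of 6.6 mm match the spec, so I'll move over the stem.

>>> {"fn": "apply_moves", "kwargs": {
  "deltas": [
    [[0.138,0.017,0],[0,0,0],0],
    [[0.138,0.017,0],[0,0,0],0],
    [[0,0,0],[0,0,0.031],0],
    [[0,0,0],[0,0,0.03],0],
    [[0,0,0.1],[0,0,0],0],
    [[0,0,0.1],[0,0,0],0],
    [[0,0,0],[0,0,0],0],
    [[0,0,0],[0,0,0],0],
    [[0,0,0],[0,0,0],0]
  ]
}}

```text
time_s: 6.95
tcp_pos: [0.5895, -0.2613, 0.1364]
ee_rot: [0.0, 0.97, -0.242, 0.001]
force: [0.9, 0.3, -0.2]
grip_width: 0.0139
grasp_force: 30.0
```

Run:
```python
from h import *
for k in range(6):
    s=read_state();print(s['tcp_pos'],s['ee_rot'],s['force'],s['time_s'])
    i=snapshot('side')
c=calibration('side');u,v=proj(c,[.5914,-.2619,.1]).astype(int);print(u,v)
save('s3',cv2.resize(i[v-35:v+25,u-40:u+40],(800,600),interpolation=cv2.INTER_CUBIC))
```

```text
[ 0.58948014 -0.26131153  0.13636807] [ 6.99236902e-05  9.70343860e-01 -2.41727571e-01  7.54735644e-04] [ 0.91694418  0.30112629 -0.17464461] 6.95
[ 0.58949799 -0.26124693  0.13636326] [ 1.72448569e-05  9.70348361e-01 -2.41709290e-01  8.22882297e-04] [ 0.29029174  0.26729641 -0.32629109] 7.0
[ 0.5894087  -0.26122251  0.13627381] [-1.48299684e-05  9.70337032e-01 -2.41754858e-01  7.95418818e-04] [-0.35409708 -0.21572695 -0.6997283 ] 7.05
[ 0.5892872  -0.2611599   0.13609129] [-2.50855470e-05  9.70337946e-01 -2.41751627e-01  6.48336798e-04] [ 0.3635843  -1.30205846 -0.79849462] 7.1
[ 0.58919948 -0.26114978  0.13594826] [-2.91332576e-05  9.70328656e-01 -2.41789152e-01  5.52482417e-04] [-0.39774636  0.17293311 -1.07609196] 7.15
[ 0.58909917 -0.26109887  0.13576354] [-4.16056227e-05  9.70334468e-01 -2.41766121e-01  4.02323241e-04] [-0.55024013  0.51442743 -0.62775427] 7.2
342 103
```

View pics/s3.png

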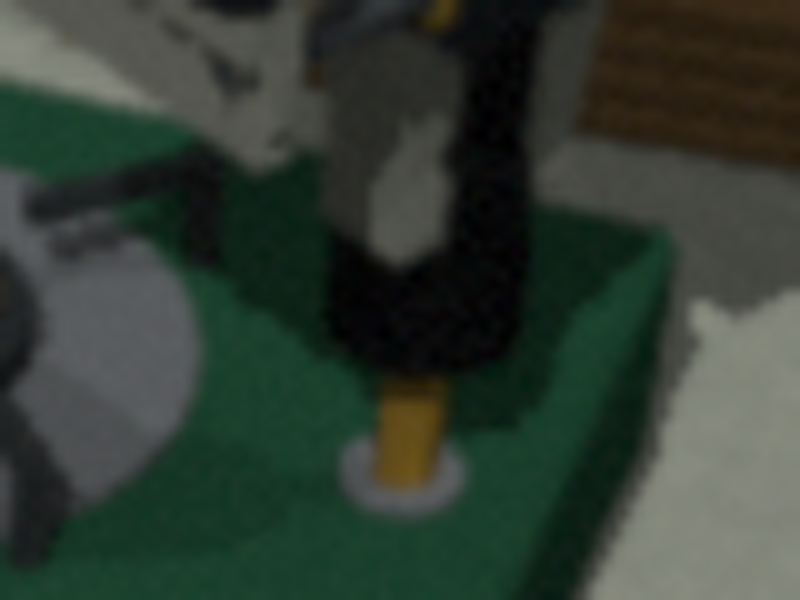

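The side view shows the knob held right above the brass shaft, centred. Adding a 1 mm correction, then descending gently.

>>> {"fn": "apply_moves", "kwargs": {
  "deltas": [
    [[0.006,-0.002,0],[0,0,0],0],
    [[0,0,0.03],[0,0,0],0],
    [[0,0,0.03],[0,0,0],0],
    [[0,0,0.02],[0,0,0],0],
    [[0,0,0.02],[0,0,0],0],
    [[0,0,0.02],[0,0,0],0],
    [[0,0,0],[0,0,0],0],
    [[0,0,0],[0,0,0],0],
    [[0,0,0],[0,0,0],0]
  ]
}}

```text
time_s: 8.15
tcp_pos: [0.5899, -0.2613, 0.1174]
ee_rot: [0.0, 0.97, -0.242, 0.0]
force: [0.1, -0.2, -1.2]
grip_width: 0.0138
grasp_force: 30.0
```

No force 5 mm past the shaft's top, so the bore has engaged. Continuing down.

>>> {"fn": "apply_moves", "kwargs": {
  "deltas": [
    [[0,0,0.02],[0,0,0],0],
    [[0,0,0.02],[0,0,0],0],
    [[0,0,0.02],[0,0,0],0],
    [[0,0,0],[0,0,0],0],
    [[0,0,0],[0,0,0],0],
    [[0,0,0],[0,0,0],0]
  ]
}}

```text
time_s: 8.75
tcp_pos: [0.5899, -0.2613, 0.1083]
ee_rot: [0.0, 0.97, -0.242, 0.0]
force: [-0.6, 0.4, -1.1]
grip_width: 0.0138
grasp_force: 30.0
```

>>> {"fn": "apply_moves", "kwargs": {
  "deltas": [
    [[0,0,0.015],[0,0,0],0],
    [[0,0,0.015],[0,0,0],0],
    [[0,0,0.01],[0,0,0],0],
    [[0,0,0],[0,0,0],0],
    [[0,0,0],[0,0,0],0],
    [[0,0,0],[0,0,0],0]
  ]
}}

```text
time_s: 9.35
tcp_pos: [0.59, -0.2613, 0.1029]
ee_rot: [0.0, 0.97, -0.242, 0.0]
force: [-1.3, 0.8, 5.7]
grip_width: 0.0135
grasp_force: 30.0
```

>>> {"fn": "apply_moves", "kwargs": {
  "deltas": [
    [[0,0,0.01],[0,0,0],0],
    [[0,0,0.01],[0,0,0],0],
    [[0,0,0.01],[0,0,0],0],
    [[0,0,0],[0,0,0],0],
    [[0,0,0],[0,0,0],0],
    [[0,0,0],[0,0,0],0]
  ]
}}

```text
time_s: 9.95
tcp_pos: [0.5902, -0.2615, 0.1003]
ee_rot: [0.0, 0.97, -0.241, 0.001]
force: [-5.8, 4.1, 18.1]
grip_width: 0.0139
grasp_force: 30.0
```

At the stop: 18 N, and TCP z 0.100 implies knob origin about 0.0735, against 0.074 expected. One check look before handing in.

Run:
```python
from h import *
for k in range(4):
    s=read_state();print(s['tcp_pos'],s['force'],s['grasp_force'],s['time_s'])
    i=snapshot('side')
save('s4',cv2.resize(i[68:128,302:382],(800,600),interpolation=cv2.INTER_CUBIC))
```

```text
[ 0.59022526 -0.26152945  0.1002842 ] [-5.81611466  4.13506771 18.06488634] 30.006109178066254 9.95
[ 0.59020298 -0.26151722  0.10028248] [-5.26989584  4.20447229 17.5729124 ] 30.0058776140213 10.0
[ 0.59027009 -0.26151979  0.10032352] [-5.20669829  3.08589265 16.9798735 ] 30.005974173545837 10.05
[ 0.59024399 -0.26151107  0.10030688] [-6.14730665  3.70878617 17.70434676] 30.005889236927032 10.1
```

View pics/s4.png

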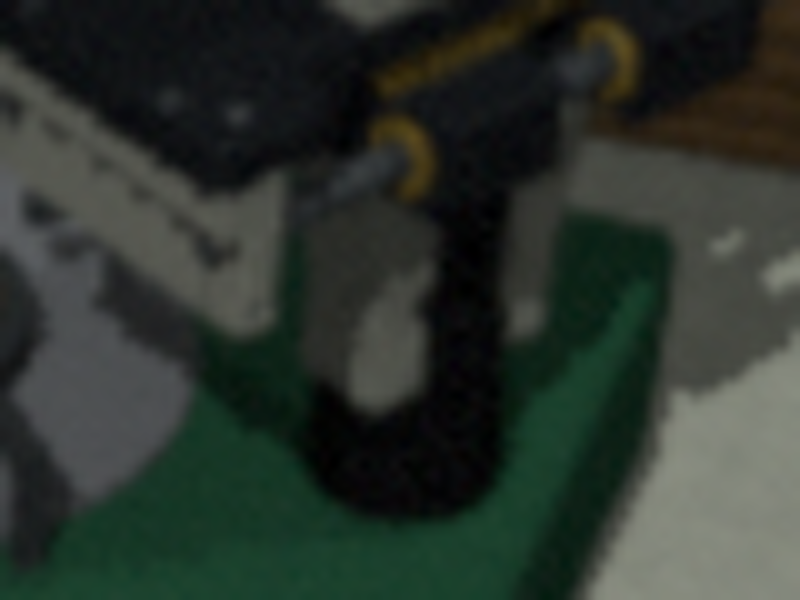

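The side view shows the knob fully down with the shaft covered, upright and still gripped. Force is steady at about 17.5 N.

```bash
python3 -c "
from plant import *
print(hand_in())"
```

```text
the job is handed in; nothing more can be done
None
```

The job is handed in (no verdict came back): the black knob is home on the D-shaft, flat to flat, still gripped at 30 N and pressed against the valve's stop at about 17.5 N.

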